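# Clamp the casting through the guard window and start the marker

### The job

The aluminium casting is already in its nest in the marking fixture. Reach through the window in the yellow mesh guard with your fingers and press the red clamp lever fully down, so that the clamp closes on the casting, without touching the guard. Then draw back out and press the green start button all the way in and let it go; leave the red stop button, the castings, the tote and the tools as they are, and pick nothing up.

Things in the scene. Friction and masses are not known exactly. Their poses are not given: they have to be found in the camera images.
- fixture: Marking fixture, a fixed aluminium plate 310 x 250 x 15 mm that carries the nest, the clamp, a small blue marking head and the guard. Origin: centre of the plate's underside, on the work surface. Its x axis points from the clamp lever's end (the robot's side) to the nest; y to the left, z up. It stands turned by up to 0.25 rad.
- guard: Guard cage over the fixture, fixed: yellow steel frame with black wire mesh on the four sides and on top, 300 (x) x 240 (y) mm, its flat top 160 mm above the work surface. Same origin and axes as the fixture. Nothing of the robot may touch it (more than 0.5 N). Its only opening is the window in the top.
- window (a point): Centre of the rectangular window in the guard's top, level with the top face (160 mm above the work surface); axes as the fixture's. The clear opening measures 104 mm along x and 82 mm along y; the rim bars around it are 5 mm thick, 12 to 16 mm wide. The clamp lever's red grip is right under it.
- clamp_lever (a joint): Red-gripped lever of the horizontal toggle clamp, in rad: 0 = fully down, clamp closed on the casting (stop; the lever then rises 0.12 rad above level towards its free end); positive = raised, clamp open. It starts at 0.24 to 0.34, its end 0 to 12 mm lower than the guard's top, and stays where it is left. About 3 to 5 N on the grip moves it; then it meets the firm stop.
- lever_pivot (a point): Axis about which the clamp lever swings (parallel to the fixture's y), 102 mm above the work surface, fixed on the fixture; axes as the fixture's. The lever runs from here towards the fixture's -x: steel bar for 52 mm, then the red round grip, 20 mm in diameter, to 116 mm.
- lever_press (a point): The place to press: top of the red grip, 95 mm from the lever's pivot; it moves with the lever (123 mm above the work surface when fully down, that is 37 mm below the guard's top; 22 to 30 mm higher at the start; on the way down it also shifts 8 to 12 mm towards the fixture's -x).
- casting: Aluminium bracket casting, loose in the nest between low pins, 64 (x) x 122 (y) x 35 mm, long side across the fixture, 0.42 kg. Origin: centre of its underside, 40 mm above the work surface. The clamp's black rubber foot comes down on its middle boss. It must stay there.
- control_box: Fixed grey push-button box with a yellow lid, 155 (x) x 85 (y) x 53 mm, on the table to the left or right of the fixture, turned by up to 0.3 rad. Origin: centre of its underside.
- start_button (a joint): Travel of the green start button in m: 0 = out, 0.006 = fully in, downward. Springs back; fully in takes 5 N.
- start_button_top (a point): Centre of the top face of the green start button, 30 mm in diameter; it is the one 36 mm from the box's middle on the box's -x side (nearer the robot). Pressed straight down.
- stop_button (a joint): Travel of the red stop button in m: 0 = out, 0.006 = fully in. Not to be pressed.
- stop_button_top (a point): Centre of the top of the red stop button, 38 mm in diameter, on the same box, 72 mm from the green one (on the box's +x side).
- tote: Loose small blue open tote, 200 x 150 x 75 mm, on the side of the fixture where the control box is not. Origin: centre of its underside. Bystander.
- next_casting: A second casting like the first, lying in the tote. Origin: centre of its underside. Bystander.
- plug_gauge: Plug gauge lying on the table beyond the box or tote, black grip with steel ends, 131 mm long along its x, 17 mm thick. Origin: middle of its underside. Bystander.
- deburring_tool: Deburring tool lying on the table beyond the box or tote, orange handle with a bent steel blade, about 140 mm long along its x, 19 mm thick. Origin: underside, near the middle. Bystander.
Mind the look-alikes: they are no part of the job. There is more than one size of the control_box; the one meant has the size given above. What is shaped like the casting but brown is not meant.

How it is judged:
On the way, in this order (a step that is already met when the one before it is completed fails the run):
1. the clamp lever is pressed fully down (value of joint clamp_lever below 0.02 rad), for 0.2 s.
2. the green start button is pressed in (value of joint start_button above 0.0045 m), for 0.05 s.
At the end, for the whole second after the job is handed in: The clamp lever is down (within 0.02 rad, about 2 mm at its end, of its stop), the start button was pressed at least 4.5 of its 6 mm after that and has sprung back, and the casting sits level in its nest within 5 mm of where it was, at rest (value of joint clamp_lever below 0.02 rad and value of joint start_button below 0.0015 m and distance of casting from where it was at the start of the episode below 0.005 m and angle between casting's own z axis and vertical below 0.05 rad and linear speed of casting below 0.01 m/s); the robot touches nothing.
It fails at once if the robot touches the guard (contact force between guard and the fingers above 0.5 N or contact force between guard and the arm above 0.5 N).
It fails at once if start is pressed with the clamp open (value of joint start_button above 0.003 m and value of joint clamp_lever above 0.03 rad).
It fails at once if the stop button is pressed (value of joint stop_button above 0.002 m).
It fails at once if the clamped casting is shifted or lifted (distance of casting from where it was at the start of the episode above 0.006 m).
It fails at once if the tote, the next casting or a tool is moved or lifted (distance of any of tote, next_casting, plug_gauge, deburring_tool from where it was at the start of the episode above 0.015 m).
It also fails if it takes over 40 s, if anything falls off the work surface, if the arm or the gripper's body presses on something with over 40 N, if the wrist force passes 120 N, or if a joint passes its speed limit or range.

### The arm

A 6-joint arm with a two-finger parallel gripper is mounted at the origin on the work surface. World frame = base frame: x ahead of the robot, y to its left, z up, the work surface at z = 0. Lengths are in m, angles in rad, forces in N, time in s.
With the tool pointing down it reaches from about 0.35 to 0.775 m from the base axis. Payload 5.5 kg.
Tool frame: the origin (TCP) lies at the very end of the fingers, on their centre line; the grasp point (between the pads) lies 19 mm behind it; z points along the fingers, y is the line along which they close (so a half turn about z gives the same grasp; the last joint's range is limited). The gripper opens to 85 mm and grips with 20 to 120 N. Pads are 22 mm wide; open, the fingers measure 114 mm over their backs; the gripper's body (76 mm by 85 mm) begins 54 mm behind the grasp point. The pads swing forward as they close: fully open they stand 13 mm farther back than shut.
Start: joints at [1.201, 0.313, 0.046, 1.304, 0, 1.431], TCP at [0.131, 0.56, 0.231] pointing down, gripper open.
Joint ranges: [-2.76, 2.76], [-0.86, 1.69], [-1.03, 1.26], [-2.2, 2.34], [-1.47, 1.5], [-3.14, 3.14]. Speed limits (rad/s): [2.57, 2.57, 3.14, 3.14, 3.14, 3.14].

### API

Orientations are given as a unit quaternion [w, x, y, z].
In Python, from workcell import env gives the robot as it stands. The module is installed in compiled form; this text tells all that it offers.
- The arm moves only by the tool jog_arm, never from a script. Its argument "rows" is a list of rows, each a list of 6 numbers: the shift along the world's x, y, z in units of 40 mm (1.0 is 40 mm), then the turn, a rotation vector about the world's x, y, z in units of 6 degrees (1.0 is 6 degrees). In form: [[x, y, z, wx, wy, wz], ...]. A call has 1 to 12 rows; each row is the pose to reach, as a shift and turn from the pose commanded when the call began; what a row does not reach only later rows make up. A row lasts 1/12 s, in which the tool goes at most 41.7 mm and 7.16 degrees, less where a joint would pass 70% of its speed; a pose out of reach is approached as far as the arm can. A call with a gripper value outside its range is refused whole. "jaw" is the gripper command: -1 is fully open, 1 is shut, values between are in proportion, set as the call begins (left out, the last holds). The fingers move at their own pace and stop on an object; "force" is the grip in N (left out, the last holds). Time passes only in rows, so rows that repeat a pose let the fingers close. It gives the time, the measured TCP pose, the force, the opening and the grip force at its end, in the units of the state.
- env.get_state(): the state, without advancing time (a new reading comes with each control period).
- env.read_camera(name): name is "side" or "top"; returns a dict with "pixels" (384x512x3 uint8, red, green, blue), "mtx" (3x3 intrinsics, pixels), "k1" (the pictures are not rectified: a ray, as slopes to the right and down, at radius r is drawn at 1 + k1 r^2 times it, then the intrinsics apply), "cam_to_world" (4x4, takes a point from camera to world coordinates). Camera axes: x right, y up, looking along -z (the intrinsics and any distortion apply to the point x, -y, -z); pixel columns grow to the right and rows downward; lengths in m; the calibration is good to about 2 mm. A picture is of the moment at which its call begins. There is no depth.
- env.hand_in(): hands the job in; it is judged then, once.
The state is a dict: "clock": time; "joint_pos": joint angles; "qvel": joint speeds; "tau": joint torques, N m; "tcp_pos": TCP position; "orientation": TCP orientation; "wrist_force": force on the tool from outside, world axes, zero at the start; "ft_torque": the same for the moment, N m; "finger_gap": finger opening in m; "grip_force": force on a finger pad.
Only numpy, scipy, OpenCV 4.12 (cv2) and the standard library are available. Lean on these libraries where they do the work, as an engineer would, in place of code of your own. Each camera call takes 0.05 s, during which the arm holds its last target. There are 200 camera calls.

## Working session

There is one attempt and no reset: what is moved stays moved. The work goes in short steps, Python scripts to look and compute and a tool call to move; the robot and the scene stay as the last step left them, time stands still between calls to the robot, and variables do not carry over. Pictures are saved under pics/ and viewed, at most 10 in all, crops included, and the job is handed in when it is done.

Besides the shell and the picture viewer there is one more tool, called after "Request:" in YAML: its name, and indented under it one key for each argument. jog_arm: Moves the arm, as the interface text tells. Its arguments: {"type":"object","properties":{"rows":{"type":"array","items":{"type":"array","items":{"type":"number"}}},"jaw":{"type":"number"},"force":{"type":"number"}},"required":["rows"]}

```bash
mkdir -p pics; cat > h.py <<'E'
import numpy as np, cv2
from workcell import env
def snap(n,f):
    c=env.read_camera(n); cv2.imwrite('pics/'+f,c['pixels'][:,:,::-1]); np.savez(f'{n}.npz',**c); return c
def ray(c,u,v):
    K=c['mtx'];x=(u-K[0,2])/K[0,0];y=(v-K[1,2])/K[1,1];rd=np.hypot(x,y);r=rd
    for _ in range(20): r=rd/(1+float(c['k1'])*r*r)
    s=r/rd if rd>0 else 1
    T=c['cam_to_world'];return T[:3,3],T[:3,:3]@np.array([x*s,-y*s,-1.])
def onz(c,u,v,z):
    o,d=ray(c,u,v);return o+d*(z-o[2])/d[2]
def proj(c,p):
    T=c['cam_to_world'];q=T[:3,:3].T@(np.asarray(p)-T[:3,3]);x,y=q[0]/-q[2],-q[1]/-q[2]
    f=1+float(c['k1'])*(x*x+y*y);K=c['mtx'];return np.array([K[0,0]*x*f+K[0,2],K[1,1]*y*f+K[1,2]])
def tri(c1,p1,c2,p2):
    o1,d1=ray(c1,*p1);o2,d2=ray(c2,*p2)
    t=np.linalg.lstsq(np.c_[d1,-d2],o2-o1,rcond=None)[0];a=o1+t[0]*d1;b=o2+t[1]*d2
    return (a+b)/2,np.linalg.norm(a-b)
E
python3 - <<'E'
from h import *
for n in('top','side'):
    c=snap(n,n+'0.png');print(n,c['cam_to_world'][:3].round(3).tolist(),c['mtx'][0,0],c['k1'])
s=env.get_state();print(s)
E
```

```text
top [[-0.019, 0.996, -0.087, 0.513], [-1.0, -0.018, 0.015, -0.04], [0.014, 0.087, 0.996, 1.446]] 487.0721921075892 0.06984768539996684
side [[0.698, 0.407, -0.589, -0.04], [-0.715, 0.369, -0.594, -0.726], [-0.024, 0.836, 0.548, 0.718]] 404.1465404341792 -0.14230434679387527
{'clock': 0.1, 'joint_pos': array([ 1.20139662e+00,  3.13930669e-01,  4.50844674e-02,  1.30362248e+00,
       -7.85904613e-06,  1.43117768e+00]), 'qvel': array([-0.00182914, -0.00338734,  0.00184227, -0.00187328, -0.00101635,
        0.00095341]), 'tau': array([ 2.58000218e-03, -4.81727064e+01,  2.99243706e+01,  1.26703887e-02,
       -1.22947881e-04, -2.20112321e-05]), 'tcp_pos': array([0.13081557, 0.55943985, 0.23049168]), 'orientation': array([-2.06721537e-04,  1.14637901e-01,  9.93406992e-01, -8.10229936e-04]), 'wrist_force': array([-0.16632523, -0.0540722 , -0.11133668]), 'ft_torque': array([ 0.01002829,  0.03872053, -0.00069375]), 'grip_force': 0.0, 'finger_gap': 0.08514456607886123}
```

View pics/top0.png

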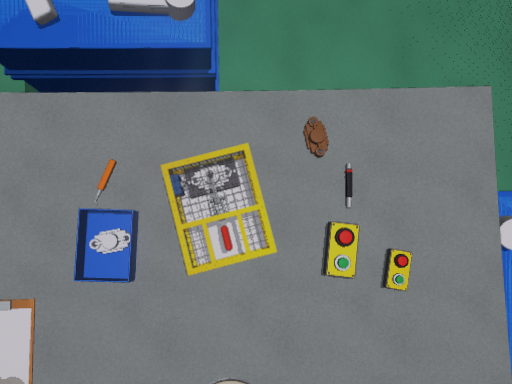

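View pics/side0.png

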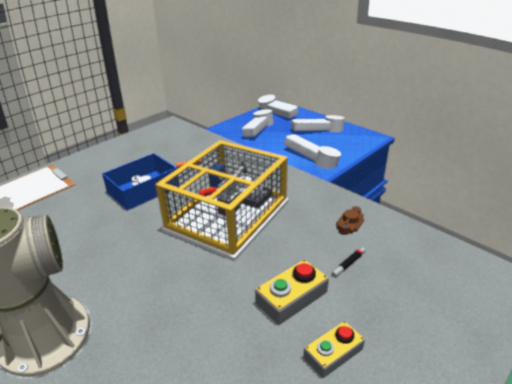

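Candidates: the control boxes are at top (342,250), which is larger, and (399,270), a small look-alike. The castings are in the fixture (212,178), in the tote (110,240), and a brown look-alike at (317,136). The red lever grip is at (226,237) in the window. I'll measure these next.

```bash
cat > m.py <<'E'
from h import *
def load(n): return dict(np.load(n+'.npz'))
def masks(c):
    h=cv2.cvtColor(c['pixels'],cv2.COLOR_RGB2HSV);H,S,V=cv2.split(h)
    return dict(y=((H>18)&(H<34)&(S>130)&(V>90)).astype('u1'),r=(((H<6)|(H>174))&(S>170)&(V>80)).astype('u1'),g=((H>55)&(H<85)&(S>140)&(V>60)).astype('u1'))
E
python3 - <<'E'
from m import *
t=load('top');s=load('side');M=masks(t);N=masks(s)
for nm,m,c in(('top',M,t),('side',N,s)):
  for k in 'rg':
    n,l,st,ce=cv2.connectedComponentsWithStats(m[k])
    print(nm,k,[(ce[i].round(1).tolist(),st[i,2:].tolist()) for i in range(1,n) if st[i,4]>12 and (st[i,1]>0)][:8])
# boxes
n,l,st,ce=cv2.connectedComponentsWithStats(M['y'])
for i in range(1,n):
  if st[i,4]>150:
    cn=max(cv2.findContours((l==i).astype('u1'),0,2)[0],key=cv2.contourArea)
    z=.16 if st[i,2]>80 else .053
    P=np.array([onz(t,*p[0],z)[:2] for p in cn],'f4'); R=cv2.minAreaRect(P); print('rect',ce[i].round(1),np.round(R[0],4),np.round(R[1],4),R[2])
# window hole
f=(1-M['y']).astype('u1')
ny,ly,_,_=cv2.connectedComponentsWithStats(f,connectivity=4)
w=(ly==ly[237,226]).astype('u1');w=cv2.morphologyEx(w,cv2.MORPH_OPEN,np.ones((3,3),'u1'))
cn=max(cv2.findContours(w,0,2)[0],key=cv2.contourArea)
P=np.array([onz(t,*p[0],.16)[:2] for p in cn],'f4');R=cv2.minAreaRect(P);print('win',np.round(R[0],4),np.round(R[1],4),R[2],cv2.boundingRect(cn))
a=cv2.resize(t['pixels'][200:290,160:420],None,fx=3,fy=3,interpolation=2)
cv2.imwrite('pics/crop1.png',a[:,:,::-1])
E
```

```text
top r [([226.0, 237.8], [11, 24, 133]), ([345.2, 236.7], [13, 14, 147]), ([401.7, 260.5], [10, 10, 81])]
top g [([342.6, 262.2], [10, 10, 76]), ([399.0, 279.1], [7, 7, 44])]
side r [([207.2, 190.9], [16, 8, 70]), ([304.1, 270.0], [17, 13, 175]), ([344.8, 332.5], [15, 12, 140])]
side g [([280.1, 284.4], [11, 10, 81]), ([325.2, 345.5], [9, 8, 58])]
rect [218.9 214.9] [0.5891 0.021 ] [0.2998 0.2402] 13.658122062683105
rect [342.  250.3] [ 0.4712 -0.3257] [0.0784 0.1502] 82.40254211425781
rect [398.4 270.1] [ 0.4124 -0.4818] [0.0569 0.1071] 78.72096252441406
win [0.5114 0.0015] [0.101  0.0836] 13.424812316894531 (207, 216, 39, 44)
```

View pics/crop1.png

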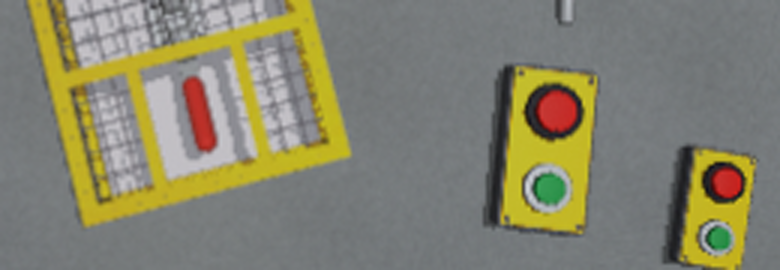

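The larger box is the right one: its lid measures 150x78 mm, against the 155x85 mm given. The window measures 101x84 mm with yaw about 0.236, and the guard 300x240 mm, all as described. The grip in the window is clear in the crop.

```bash
python3 - <<'E'
from m import *
t=load('top');s=load('side');M=masks(t)
n,l,st,ce=cv2.connectedComponentsWithStats(M['r']);i=l[238,226]
pts=np.argwhere(l==i)[:,::-1]
yaw=np.radians(13.6);ex=np.array([np.cos(yaw),np.sin(yaw)]);ey=np.array([-ex[1],ex[0]]);W=np.array([.5125,.0015])
for z in(.135,.145):
  P=np.array([onz(t,*p,z)[:2] for p in pts])-W
  a=P@ex;b=P@ey;print(z,'fx x',a.min(),a.mean(),a.max(),'y',b.min(),b.mean(),b.max())
print(ex,ey)
for nm,pt,ps in(('green',(342.6,262.2),(280.1,284.4)),('red',(345.2,236.7),(304.1,270)),('grip',(226,237.8),(207.2,190.9))):
  print(nm,*tri(t,pt,s,ps),onz(t,*pt,.065))
E
```

```text
0.135 fx x -0.033317217344807554 -0.002334166251237403 0.029410521009485182 y -0.0069133198089956155 0.0007559218636762619 0.00822332031688291
0.145 fx x -0.03313386182561059 -0.0023871679624185853 0.029115351852060392 y -0.007165681092859184 0.00044505502090635583 0.00785548769591383
[0.971961   0.23514211] [-0.23514211  0.971961  ]
green [ 0.43615014 -0.32176125  0.06937705] 0.0007763294481315264 [ 0.43562796 -0.32238324  0.065     ]
red [ 0.50704765 -0.33201989  0.06889634] 0.0009691535793340232 [ 0.50669739 -0.33248671  0.065     ]
grip [0.51013604 0.00153977 0.13648597] 0.0005792800028706627 [0.50974494 0.00397099 0.065     ]
```

Request:
jog_arm:
  rows:
    - [0,0,0.3,0,0,0.8]
    - [0.8,-1,0.3,0,0,1.6]
    - [1.6,-2,0.3,0,0,2.4]
    - [2.4,-3,0.3,0,0,3.2]
    - [3.2,-4.2,0.3,0,0,4.0]
    - [4,-5.5,0.3,0,0,4.5]
    - [4.8,-6.5,0.3,0,0,4.5]
    - [5.6,-7.5,0.3,0,0,4.5]
    - [6.4,-8.5,0.3,0,0,4.5]
  jaw: 1

```text
clock: 0.85
tcp_pos: [0.331, 0.2913, 0.2432]
orientation: [-0.0, -0.121, 0.993, -0.0]
wrist_force: [1.5, 0.1, 0.0]
finger_gap: 0.0004
grip_force: 0.0
```

Request:
jog_arm:
  rows:
    - [0.5,-0.9,0,0,0,0]
    - [1,-1.8,0,0,0,0]
    - [1.5,-2.7,0,0,0,0]
    - [2,-3.6,0,0,0,0]
    - [2.5,-4.5,0,0,0,0]
    - [3,-5.4,0,0,0,0]
    - [3.6,-6.3,0,0,0,0]
    - [4.0,-7,0,0,0,0]
    - [4.2,-7.3,0,0,0,0]
    - [4.2,-7.3,0,0,0,0]
    - [4.2,-7.3,0,0,0,0]
    - [4.2,-7.3,0,0,0,0]

```text
clock: 1.85
tcp_pos: [0.4977, 0.0022, 0.243]
orientation: [-0.001, -0.121, 0.993, 0.0]
wrist_force: [-0.6, 0.0, 0.1]
finger_gap: 0.0001
grip_force: 0.0
```

```bash
python3 - <<'E'
from h import *
s=env.get_state();print(s['tcp_pos'],s['orientation'])
c=snap('side','s1.png');print(proj(c,s['tcp_pos']),proj(c,[.4988,-.0013,.16]))
cv2.imwrite('pics/s1c.png',cv2.resize(c['pixels'][60:260,130:330,::-1],None,fx=3,fy=3,interpolation=2))
E
```

```text
[0.49768585 0.00224892 0.24304495] [-6.66466372e-04 -1.20835039e-01  9.92672261e-01  4.80573588e-04]
[199.50044236 157.15865618] [203.70741197 185.50764676]
```

View pics/s1c.png

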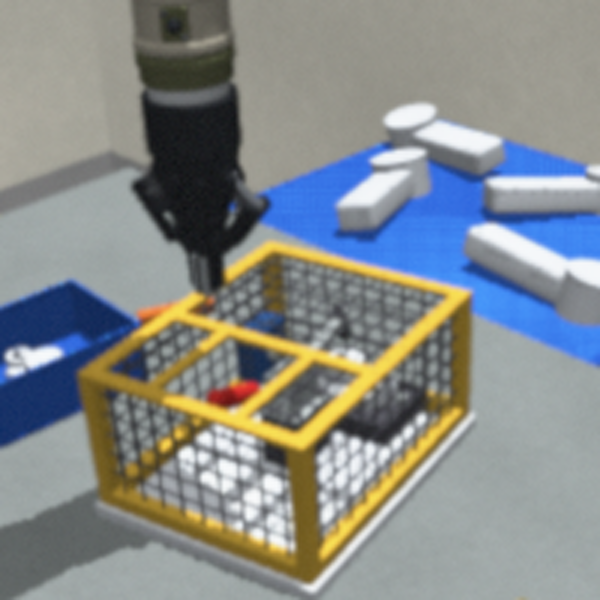

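The fingertip projects to (199,157), which matches the picture (crop 208,291), and it is above the window. I'll go down through it, with a 3 mm correction in y.

Request:
jog_arm:
  rows:
    - [0,-0.1,0,0,0,0]
    - [0,-0.1,-0.5,0,0,0]
    - [0,-0.1,-1,0,0,0]
    - [0,-0.1,-1.5,0,0,0]
    - [0,-0.1,-1.9,0,0,0]
    - [0,-0.1,-2.1,0,0,0]
    - [0,-0.1,-2.2,0,0,0]
    - [0,-0.1,-2.2,0,0,0]
    - [0,-0.1,-2.2,0,0,0]

```text
clock: 2.65
tcp_pos: [0.499, -0.0026, 0.1561]
orientation: [0.001, -0.121, 0.993, -0.0]
wrist_force: [0.4, 0.5, 0.1]
finger_gap: -0.0001
grip_force: 0.0
```

Request:
jog_arm:
  rows:
    - [0,0,-0.1,0,0,0]
    - [0,0,-0.2,0,0,0]
    - [0,0,-0.3,0,0,0]
    - [0,0,-0.4,0,0,0]
    - [0,0,-0.5,0,0,0]
    - [0,0,-0.6,0,0,0]
    - [0,0,-0.65,0,0,0]
    - [0,0,-0.7,0,0,0]
    - [0,0,-0.7,0,0,0]

```text
clock: 3.4
tcp_pos: [0.4984, -0.0027, 0.1267]
orientation: [-0.0, -0.12, 0.993, 0.0]
wrist_force: [0.4, 0.4, 0.2]
finger_gap: 0.0001
grip_force: 0.2
```

Request:
jog_arm:
  rows:
    - [0,0,-0.03,0,0,0]
    - [0,0,-0.06,0,0,0]
    - [0,0,-0.09,0,0,0]
    - [0,0,-0.12,0,0,0]

```text
clock: 3.73
tcp_pos: [0.4986, -0.0028, 0.1229]
orientation: [0.0, -0.12, 0.993, -0.0]
wrist_force: [-5.1, -0.7, 12.9]
finger_gap: 0.0
grip_force: 6.4
```

```bash
python3 - <<'E'
from h import *
c=snap('side','s2.png')
cv2.imwrite('pics/s2c.png',cv2.resize(c['pixels'][110:260,130:330,::-1],None,fx=4,fy=4,interpolation=2))
E
```

```text
(no output)
```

View pics/s2c.png

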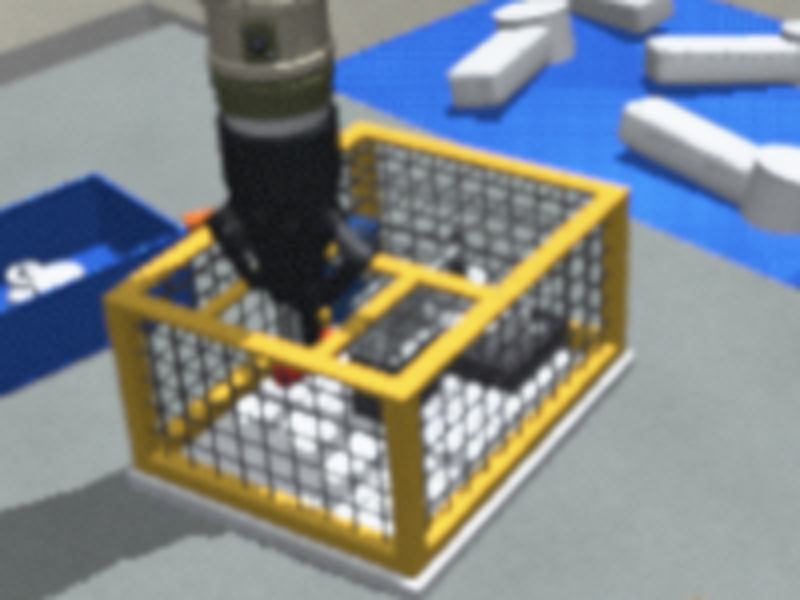

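The lever is down with the fingertip on it (crop 300,350), and the force has jumped to 13 N at the expected height. I'll press 2 mm further to confirm the stop, then hold.

Request:
jog_arm:
  rows:
    - [0,0,-0.03,0,0,0]
    - [0,0,-0.05,0,0,0]
    - [0,0,-0.05,0,0,0]
    - [0,0,-0.05,0,0,0]

```text
clock: 4.12
tcp_pos: [0.4986, -0.0029, 0.1226]
orientation: [0.001, -0.12, 0.993, -0.0]
wrist_force: [-7.6, 1.2, 17.4]
finger_gap: -0.0002
grip_force: 8.4
```

It's a firm stop. Now straight up and out.

Request:
jog_arm:
  rows:
    - [0,0,0.15,0,0,0]
    - [0,0,0.4,0,0,0]
    - [0,0,0.8,0,0,0]
    - [0,0,1.3,0,0,0]
    - [0,0,1.9,0,0,0]
    - [0,0,2.5,0,0,0]
    - [0,0,3,0,0,0]
    - [0,0,3,0,0,0]
    - [0,0,3,0,0,0]

```text
clock: 4.87
tcp_pos: [0.4998, -0.0029, 0.2419]
orientation: [0.002, -0.12, 0.993, -0.0]
wrist_force: [-0.5, 0.3, -0.4]
finger_gap: 0.0002
grip_force: 0.0
```

Request:
jog_arm:
  rows:
    - [-0.2,-0.9,0,0,0,0]
    - [-0.4,-1.8,0,0,0,0]
    - [-0.6,-2.7,0,0,0,0]
    - [-0.8,-3.6,0,0,0,0]
    - [-1,-4.5,0,0,0,0]
    - [-1.2,-5.4,0,0,0,0]
    - [-1.4,-6.3,0,0,0,0]
    - [-1.55,-7.2,0,0,0,0]
    - [-1.55,-8.0,0,0,0,0]
    - [-1.55,-8.0,0,0,0,0]
    - [-1.55,-8.0,0,0,0,0]
    - [-1.55,-8.0,0,0,0,0]

```text
clock: 5.87
tcp_pos: [0.4361, -0.3221, 0.2392]
orientation: [-0.001, -0.12, 0.993, 0.001]
wrist_force: [0.7, 0.1, -0.1]
finger_gap: 0.0002
grip_force: 0.0
```

```bash
python3 - <<'E'
from m import *
t=snap('top','t3.png');s=snap('side','s3.png');e=env.get_state();print(e['tcp_pos'],proj(s,e['tcp_pos']),e['wrist_force'])
yaw=np.radians(13.6);ex=np.array([np.cos(yaw),np.sin(yaw)]);ey=np.array([-ex[1],ex[0]]);W=np.array([.5125,.0015])
M=masks(t);n,l,st,ce=cv2.connectedComponentsWithStats(M['r'])
for i in range(1,n):
  if st[i,4]>60 and ce[i][0]<300:
    P=np.array([onz(t,*p,.12)[:2] for p in np.argwhere(l==i)[:,::-1]])-W;a=P@ex;print('grip x',a.min(),a.mean(),a.max())
N=masks(s);n,l,st,ce=cv2.connectedComponentsWithStats(N['r']);print([ce[i].round(1) for i in range(1,n) if st[i,4]>15])
A=cv2.resize(s['pixels'][120:360,130:400],None,fx=1.66,fy=1.66);B=cv2.resize(t['pixels'][160:300,160:380],None,fx=1.6,fy=1.6)
im=np.zeros((A.shape[0],A.shape[1]+B.shape[1],3),'u1');im[:,:A.shape[1]]=A;im[:B.shape[0],A.shape[1]:]=B;cv2.imwrite('pics/c3.png',im[:,:,::-1]);print(im.shape)
E
```

```text
[ 0.43653191 -0.32145031  0.23997444] [281.20458527 222.33057793] [0.66498199 0.94275571 0.59110078]
grip x -0.04137447497246978 -0.007758234033036097 0.025300368055866038
[array([304. , 270.1]), array([344.8, 332.5])]
(398, 800, 3)
```

View pics/c3.png

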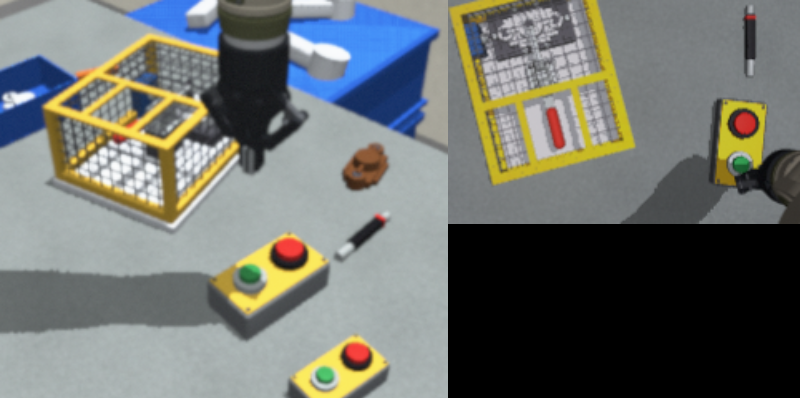

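The left half shows the finger above the green button (side crop 250,272). The right half shows the lever grip shifted 8 mm towards -x, so it is down. Now I'll press the button.

Request:
jog_arm:
  rows:
    - [0,0,-0.5,0,0,0]
    - [0,0,-1.2,0,0,0]
    - [0,0,-2,0,0,0]
    - [0,0,-2.8,0,0,0]
    - [0,0,-3.5,0,0,0]
    - [0,0,-3.9,0,0,0]
    - [0,0,-4.1,0,0,0]
    - [0,0,-4.1,0,0,0]
    - [0,0,-4.1,0,0,0]

```text
clock: 6.72
tcp_pos: [0.4371, -0.3222, 0.0772]
orientation: [0.0, -0.121, 0.993, -0.0]
wrist_force: [0.6, 0.1, 1.1]
finger_gap: -0.0001
grip_force: 0.0
```

Request:
jog_arm:
  rows:
    - [0,0,-0.05,0,0,0]
    - [0,0,-0.1,0,0,0]
    - [0,0,-0.15,0,0,0]
    - [0,0,-0.2,0,0,0]
    - [0,0,-0.2,0,0,0]

```text
clock: 7.13
tcp_pos: [0.4379, -0.3236, 0.0694]
orientation: [0.001, -0.12, 0.993, -0.001]
wrist_force: [3.1, -0.5, 4.6]
finger_gap: -0.0001
grip_force: 2.3
```

Request:
jog_arm:
  rows:
    - [0,0,-0.03,0,0,0]
    - [0,0,-0.06,0,0,0]
    - [0,0,-0.09,0,0,0]
    - [0,0,-0.09,0,0,0]

```text
clock: 7.47
tcp_pos: [0.438, -0.3238, 0.0687]
orientation: [0.002, -0.121, 0.993, -0.002]
wrist_force: [-2.6, 4.9, 23.8]
finger_gap: -0.0
grip_force: 12.3
```

The reading is 24 N at z=0.0687. I'll check whether that is the button's stop or its collar by backing off in steps: a spring gives a gradual fall in force.

Request:
jog_arm:
  rows:
    - [0,0,0.09,0,0,0]
    - [0,0,0.12,0,0,0]
    - [0,0,0.12,0,0,0]
    - [0,0,0.12,0,0,0]

```text
clock: 7.8
tcp_pos: [0.4374, -0.3235, 0.0703]
orientation: [0.001, -0.12, 0.993, -0.001]
wrist_force: [3.9, -1.7, 3.9]
finger_gap: -0.0001
grip_force: 2.0
```

Request:
jog_arm:
  rows:
    - [0,0,0.04,0,0,0]
    - [0,0,0.04,0,0,0]
    - [0,0,0.04,0,0,0]

```text
clock: 8.05
tcp_pos: [0.4366, -0.3231, 0.0712]
orientation: [-0.0, -0.12, 0.993, -0.0]
wrist_force: [2.4, -2.1, 3.3]
finger_gap: 0.0001
grip_force: 1.8
```

Request:
jog_arm:
  rows:
    - [0,0,0.05,0,0,0]
    - [0,0,0.05,0,0,0]
    - [0,0,0.05,0,0,0]

```text
clock: 8.3
tcp_pos: [0.4361, -0.3227, 0.073]
orientation: [-0.001, -0.12, 0.993, 0.0]
wrist_force: [0.6, -1.8, 2.2]
finger_gap: -0.0
grip_force: 1.2
```

Request:
jog_arm:
  rows:
    - [0,0,0.05,0,0,0]
    - [0,0,0.05,0,0,0]
    - [0,0,0.05,0,0,0]

```text
clock: 8.55
tcp_pos: [0.4359, -0.3222, 0.0749]
orientation: [-0.001, -0.12, 0.993, 0.001]
wrist_force: [-0.6, -0.0, 1.5]
finger_gap: 0.0
grip_force: 0.7
```

The force falls gradually, like a spring, so the button went fully in. I'll rise clear and check.

Request:
jog_arm:
  rows:
    - [0,0,0.3,0,0,0]
    - [0,0,0.8,0,0,0]
    - [0,0,1.5,0,0,0]
    - [0,0,2.3,0,0,0]
    - [0,0,3,0,0,0]
    - [0,0,3,0,0,0]
    - [0,0,3,0,0,0]
    - [0,0,3,0,0,0]

```text
clock: 9.22
tcp_pos: [0.4361, -0.3221, 0.1944]
orientation: [-0.001, -0.12, 0.993, 0.001]
wrist_force: [-0.1, 0.1, 0.2]
finger_gap: 0.0002
grip_force: 0.0
```

```bash
python3 - <<'E'
from h import *
c=snap('side','s4.png');t=snap('top','t4.png');e=env.get_state();print(e['tcp_pos'],e['wrist_force'])
A=np.hstack([cv2.resize(c['pixels'],(400,300)),cv2.resize(t['pixels'],(400,300))]);cv2.imwrite('pics/c4.png',A[:,:,::-1])
E
```

```text
[ 0.43574744 -0.32181878  0.19353482] [0.17216445 0.41621839 0.53767089]
```

View pics/c4.png

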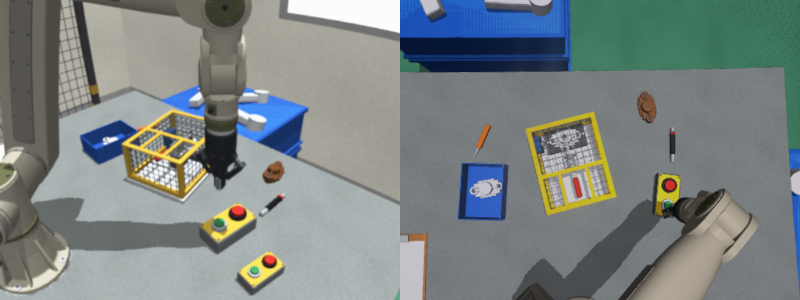

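The gripper is clear above the box (side half 220,170), the lever is still down (top half 577,187), and everything else is in place.

```bash
python3 -c "
from workcell import env
print(env.hand_in())"
```

```text
the job is handed in; nothing more can be done
None
```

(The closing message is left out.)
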